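# Take down the burn-in stack and sort its power cards

### The job

Three power cards have come back from burn-in stacked with rigid spacer plates between them. Take the stack down from the top, without tipping or dropping anything: lay each card flat in the cradle of its own board colour (red, green, blue), and pile both spacer plates, one flat on the other, in the grey spacer rack. Leave everything released and lying flat inside the corner angles.

Things in the scene. Friction and masses are not known exactly. Their poses are not given: they have to be found in the camera images.
- brown_spacer: rigid brown spacer plate 116 x 50 x 6 mm. Origin: centre of underside; x along the 116 mm, y across the 50 mm, z up. Grip it across the 50 mm at mid length with the fingertips. Start: top of the stack, underside 82 mm above the riser, on the red card's standoffs, crosswise to that card. (Behind the work a shelf hangs 0.34 m above the desk, from x = 0.70 m on.)
- driver_card: power card 90 x 40 x 32 mm: red board on an aluminium base (together 8 mm thick), black finned heat sink, 18 mm high terminal strips at both ends, four brass standoffs to 32 mm. Origin: centre of underside; x along the 90 mm, y across the 40 mm, z up. Grip across the 40 mm at mid length. Start: on the black spacer, lengthwise with it, underside 50 mm above the riser.
- black_spacer: rigid black spacer plate 116 x 50 x 6 mm. Origin: centre of underside; x along the 116 mm, y across the 50 mm, z up. Grip it across the 50 mm at mid length with the fingertips. Start: mid stack, bridging the two lower cards crosswise at their mid length, underside 44 mm above the riser, the red card on it.
- relay_card: power card 90 x 40 x 32 mm: green board on an aluminium base (together 8 mm thick), two orange relays, 18 mm high terminal strips at both ends, four brass standoffs to 32 mm. Origin: centre of underside; x along the 90 mm, y across the 40 mm, z up. Grip across the 40 mm at mid length. Start: lowest, on a grey carrier plate 12 mm high, parallel to the other lower card, 36 mm gap.
- capacitor_card: power card 90 x 40 x 32 mm: blue board on an aluminium base (together 8 mm thick), two round black cans, 18 mm high terminal strips at both ends, four brass standoffs to 32 mm. Origin: centre of underside; x along the 90 mm, y across the 40 mm, z up. Grip across the 40 mm at mid length. Start: lowest, on a grey carrier plate 12 mm high, parallel to the other lower card, 36 mm gap.
- green_cradle: green cradle, fixed on the riser (grey-topped shelf, 90 mm above the desk): base 114 x 64 x 5 mm with four corner angles 4 mm thick, 16 mm high, 106 x 56 mm between them, sides open at mid length for the fingers. Origin: centre of its underside; x along its length, y across. A card lies flat in it, lengthwise, either way round, its underside 5 mm above this origin.
- blue_cradle: blue cradle, fixed on the riser (grey-topped shelf, 90 mm above the desk): base 114 x 64 x 5 mm with four corner angles 4 mm thick, 16 mm high, 106 x 56 mm between them, sides open at mid length for the fingers. Origin: centre of its underside; x along its length, y across. A card lies flat in it, lengthwise, either way round, its underside 5 mm above this origin.
- red_cradle: red cradle, fixed on the riser (grey-topped shelf, 90 mm above the desk): base 114 x 64 x 5 mm with four corner angles 4 mm thick, 16 mm high, 106 x 56 mm between them, sides open at mid length for the fingers. Origin: centre of its underside; x along its length, y across. A card lies flat in it, lengthwise, either way round, its underside 5 mm above this origin.
- spacer_rack: light grey rack for the spacers, fixed on the desk at the right: base 138 x 72 x 5 mm with four corner angles 4 mm thick, 24 mm high above the desk, 130 x 64 mm between them, sides open at mid length. Origin: centre of its underside; x along its length, y across. Plates lie flat in it, lengthwise: undersides 5 mm (first) and 11 mm (second) above this origin.

How it is judged:
At the end, for the whole second after the job is handed in: Each card lies flat (0.05 rad, on the base) in the cradle of its colour, centre within 13 mm, lengthwise within 0.3 rad either way; both spacer plates lie flat, one on the other, in the rack, within the same limits; all at rest and not touched by the fingers (horizontal distance between driver_card and red_cradle below 0.013 m and angle between the x axis of driver_card and the x axis of red_cradle, either way round below 0.3 rad and angle between each of driver_card, relay_card, capacitor_card, brown_spacer, black_spacer's own z axis and vertical below 0.05 rad and z of driver_card in the frame of red_cradle below 0.008 m and linear speed of each of driver_card, relay_card, capacitor_card, brown_spacer, black_spacer below 0.02 m/s and contact force between the fingers and driver_card below 0.05 N and horizontal distance between relay_card and green_cradle below 0.013 m and angle between the x axis of relay_card and the x axis of green_cradle, either way round below 0.3 rad and z of relay_card in the frame of green_cradle below 0.008 m and contact force between the fingers and relay_card below 0.05 N and horizontal distance between capacitor_card and blue_cradle below 0.013 m and angle between the x axis of capacitor_card and the x axis of blue_cradle, either way round below 0.3 rad and z of capacitor_card in the frame of blue_cradle below 0.008 m and contact force between the fingers and capacitor_card below 0.05 N and horizontal distance between each of brown_spacer, black_spacer and spacer_rack below 0.013 m and angle between the x axis of each of brown_spacer, black_spacer and the x axis of spacer_rack, either way round below 0.3 rad and z of each of brown_spacer, black_spacer in the frame of spacer_rack below 0.014 m and contact force between the fingers and brown_spacer below 0.05 N and contact force between the fingers and black_spacer below 0.05 N).
It fails at once if a card or spacer plate was tipped over or the stack toppled (angle between any of brown_spacer, driver_card, black_spacer, relay_card, capacitor_card's own z axis and vertical above 0.6 rad).
It fails at once if a card or spacer plate was dropped from a height (falling free of the fingers faster than 0.7 m/s) ((linear speed of brown_spacer above 0.7 m/s and contact force between the fingers and brown_spacer below 0.05 N) or (linear speed of driver_card above 0.7 m/s and contact force between the fingers and driver_card below 0.05 N) or (linear speed of black_spacer above 0.7 m/s and contact force between the fingers and black_spacer below 0.05 N) or (linear speed of relay_card above 0.7 m/s and contact force between the fingers and relay_card below 0.05 N) or (linear speed of capacitor_card above 0.7 m/s and contact force between the fingers and capacitor_card below 0.05 N)).
It also fails if it takes over 138 s, if anything falls off the work surface, if the arm or the gripper's body presses on something with over 40 N, if the wrist force passes 120 N, or if a joint passes its speed limit or range.

### The arm

A 6-joint arm with a two-finger parallel gripper is mounted at the origin on a cart in front of the work surface, level with it; the furniture and walls round the work are solid. World frame = base frame: x ahead of the robot, y to its left, z up, the work surface at z = 0. Lengths are in m, angles in rad, forces in N, time in s.
With the tool pointing down it reaches from about 0.275 to 0.725 m from the base axis. Payload 15.9 kg.
Tool frame: the origin (TCP) lies on the centre line of the jaws, within the pads' length; the fingertips stand manip.tips_ahead ahead of it and the grasp point (between the pads) lies 8 mm behind it (manip.tips_ahead is the distance from the TCP to the fingertips, in m); z points along the fingers, y is the line along which they close (so a half turn about z gives the same grasp; the last joint's range is limited). The gripper opens to 85 mm and grips with 20 to 120 N. Pads are 22 mm wide; open, the fingers measure 114 mm over their backs; the gripper's body (76 mm by 85 mm) begins 54 mm behind the grasp point. The pads swing forward as they close: fully open they stand 13 mm farther back than shut.
Start: joints at [1.33, 0.213, -0.034, 1.323, 0, 1.571], TCP at [0.119, 0.486, 0.242] pointing down, gripper open.
Joint ranges: [-2.98, 2.98], [-0.74, 1.72], [-1.14, 1.35], [-2.1, 2.04], [-1.57, 1.44], [-3.14, 3.14]. Speed limits (rad/s): [1.89, 1.89, 2.39, 2.57, 3.14, 3.14].

### API

Orientations are given as a rotation vector (axis times angle).
In Python, from plant import telemetry, vision, manip gives the robot as it stands.
- The arm moves only by the tool send_rows, never from a script. Its argument "series" is a list that holds one entry, the list of rows, each a list of 6 numbers: the shift along the tool's x, y, z in mm, then the turn, a rotation vector about the tool's x, y, z in degrees. In form: [[[dx, dy, dz, ax, ay, az], ...]]. A call has 1 to 20 rows; each row is the pose to reach, as a shift and turn from the pose commanded when the call began, along the tool's axes at that moment; what a row does not reach only later rows make up. A row lasts 1/12 s, in which the tool goes at most 41.7 mm and 7.16 degrees, less where a joint would pass 70% of its speed; a pose out of reach is approached as far as the arm can. A call with a gripper value outside its range is refused whole. "claw" is the opening in per cent of the stroke, from 0 (shut) to 100 (fully open), set as the call begins (left out, the last holds). The fingers move at their own pace and stop on an object; "newtons" is the grip in N (left out, the last holds). Time passes only in rows, so rows that repeat a pose let the fingers close. It gives the time, the measured TCP pose, the force, the opening and the grip force at its end, in the units of the state.
- telemetry.get_obs(): the state, without advancing time (a new reading comes with each control period).
- vision.camera(name): name is "scene" or "side" or "wrist"; returns a dict with "pixels" (420x560x3 uint8, red, green, blue), "vertical_fov" (degrees; the focal length in pixels is half the picture's height over the tangent of half this angle, whatever the lens; pixels are square), "cx", "cy" (the principal point, pixels), "extrinsics" (4x4, takes a point from camera to world coordinates). Camera axes: x right, y up, looking along -z (the intrinsics and any distortion apply to the point x, -y, -z); pixel columns grow to the right and rows downward; lengths in m; the calibration is good to about 2 mm. A picture is of the moment at which its call begins. There is no depth.
- manip.job_done(): hands the job in; it is judged then, once.
The state is a dict: "t": time; "qpos": joint angles; "joint_vel": joint speeds; "joint_torque": joint torques, N m; "tcp_pos": TCP position; "orientation": TCP orientation; "wrist_force": force on the tool from outside, world axes, zero at the start; "ft_torque": the same for the moment, N m; "gripper_width": opening from 0.0 (shut) to 1.0 (fully open); "finger_force": force on a finger pad.
Only numpy, scipy, OpenCV 4.12 (cv2) and the standard library are available. Lean on these libraries where they do the work, as an engineer would, in place of code of your own. Each camera call takes 0.05 s, during which the arm holds its last target. There are 200 camera calls.

## Working session

There is one attempt and no reset: what is moved stays moved. The work goes in short steps, Python scripts to look and compute and a tool call to move; the robot and the scene stay as the last step left them, time stands still between calls to the robot, and variables do not carry over. Pictures are saved under pics/ and viewed, at most 14 in all, crops included, and the job is handed in when it is done.

Besides the shell and the picture viewer there is one more tool, called after "Call:" as name([rows], argument=value, ...), one row to a line, values as JSON. send_rows: Moves the arm, as the interface text tells. Its arguments: {"type":"object","properties":{"series":{"type":"array","items":{"type":"array","items":{"type":"array","items":{"type":"number"}}}},"claw":{"type":"number"},"newtons":{"type":"number"}},"required":["series"]}

```bash
mkdir -p pics; python3 - <<'E'
from plant import telemetry, vision, manip
import cv2,numpy as np
o=telemetry.get_obs(); print(o, manip.tips_ahead)
for n in ("scene","side","wrist"):
    c=vision.camera(n); cv2.imwrite(f"pics/{n}0.png",c["pixels"][:,:,::-1]); print(n,c["vertical_fov"],c["cx"],c["cy"],np.round(c["extrinsics"],3).tolist(),[k for k in c])
E
```

```text
{'t': 0.0, 'qpos': array([ 1.33001665e+00,  2.13338157e-01, -3.50469949e-02,  1.32351780e+00,
        2.83615541e-05,  1.57081269e+00]), 'joint_vel': array([-0.00102756,  0.00122724, -0.00066409, -0.00017202,  0.00104496,
        0.00013659]), 'joint_torque': array([ 2.90618438e-03, -6.86158204e+01,  4.87113690e+01,  1.73462351e-02,
        9.99797680e-05, -3.74345939e-05]), 'tcp_pos': array([0.11914254, 0.48525646, 0.24182996]), 'orientation': array([-3.77309011e-01, -3.11869002e+00,  1.72026175e-03]), 'wrist_force': array([ 0.65504242,  0.14226675, -0.82346493]), 'ft_torque': array([-0.00631755, -0.00035227,  0.01559138]), 'finger_force': 0.0, 'gripper_width': 1.0008070205952664} 0.011
scene 57.743797261414535 278.4312401826997 207.16077308047332 [[-0.819, 0.267, -0.509, 0.007], [-0.574, -0.349, 0.741, 0.728], [0.02, 0.898, 0.439, 0.527], [0.0, 0.0, 0.0, 1.0]] ['pixels', 'vertical_fov', 'cx', 'cy', 'extrinsics']
side 42.70894796278069 279.1392446578996 211.40703233826838 [[-0.999, 0.004, -0.036, 0.446], [-0.031, -0.584, 0.811, 1.304], [-0.018, 0.812, 0.584, 1.029], [0.0, 0.0, 0.0, 1.0]] ['pixels', 'vertical_fov', 'cx', 'cy', 'extrinsics']
wrist 70.02223245248226 282.61498501312366 209.12268963930526 [[0.238, -0.937, -0.257, 0.053], [0.971, 0.229, 0.064, 0.5], [-0.001, -0.265, 0.964, 0.374], [0.0, 0.0, 0.0, 1.0]] ['pixels', 'vertical_fov', 'cx', 'cy', 'extrinsics']
```

View pics/scene0.png

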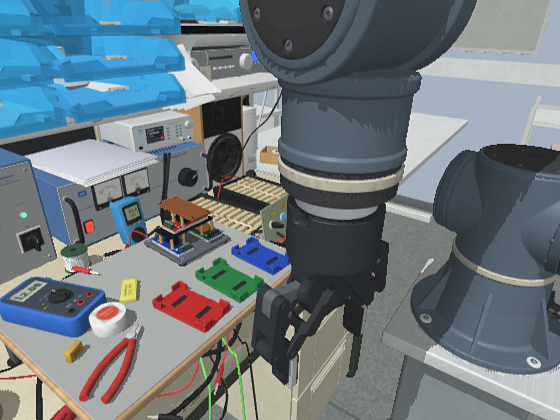

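View pics/side0.png

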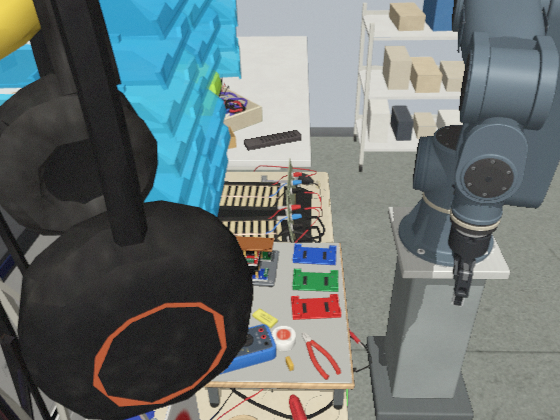

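The scene view shows the stack at about (185,225), with red, green and blue cradles at (190,303), (228,278) and (260,255). The side view shows the cradles at (316,307), (316,280) and (314,254), with the stack half hidden at (262,255). The rack isn't visible yet.

```bash
cat > h.py <<'E'
from plant import telemetry, vision, manip
import cv2,numpy as np
from scipy.spatial.transform import Rotation as R
def shot(n,name=None):
    c=vision.camera(n); im=c["pixels"]
    if name: cv2.imwrite(f"pics/{name}.png",im[:,:,::-1])
    return c
def ray(c,u,v):
    f=c["pixels"].shape[0]/2/np.tan(np.radians(c["vertical_fov"])/2)
    E=np.array(c["extrinsics"]); d=E[:3,:3]@np.array([(u-c["cx"])/f,-(v-c["cy"])/f,-1]); return E[:3,3],d/np.linalg.norm(d)
def plane(c,u,v,z):
    o,d=ray(c,u,v); return o+d*(z-o[2])/d[2]
def proj(c,p):
    f=c["pixels"].shape[0]/2/np.tan(np.radians(c["vertical_fov"])/2)
    E=np.array(c["extrinsics"]); q=E[:3,:3].T@(np.asarray(p)-E[:3,3]); return c["cx"]-f*q[0]/q[2], c["cy"]+f*q[1]/q[2]
HUE=dict(red=((0,4),(176,180)),green=((50,80),),blue=((108,125),),brown=((5,14),))
def mask(c,col,smin=120,vmin=40):
    h=cv2.cvtColor(c["pixels"],cv2.COLOR_RGB2HSV); m=0
    for a,b in HUE[col]: m=m|cv2.inRange(h,(a,smin,vmin),(b,255,255))
    return m
def blobs(m,amin=100):
    cs,_=cv2.findContours(m,cv2.RETR_EXTERNAL,cv2.CHAIN_APPROX_NONE)
    return sorted([k for k in cs if cv2.contourArea(k)>amin],key=cv2.contourArea,reverse=True)
def rectw(c,k,z):
    "min-area rectangle of a contour cast on plane z: centre, sizes, angle of long axis (deg)"
    p=np.array([plane(c,u,v,z)[:2] for u,v in k.reshape(-1,2)],dtype=np.float32)
    (x,y),(w,h),a=cv2.minAreaRect(p*1000)
    if w<h: w,h,a=h,w,a+90
    return np.round([x,y,w,h,(a+90)%180-90],1)
def togo(target,yaw=None):
    "shift (mm) in tool axes from the measured pose to target; az to bring tool y to yaw(deg)"
    o=telemetry.get_obs(); r=R.from_rotvec(o["orientation"]); 
    d=r.inv().apply(np.asarray(target)-o["tcp_pos"])*1000
    y=r.apply([0,1,0]); ty=np.degrees(np.arctan2(y[1],y[0]))
    out=[np.round(d,1).tolist(),"tool y dir",round(ty,1)]
    if yaw is not None: out+=["az",[round(-(((yaw-ty)+90)%180-90),1)],"tilt",round(np.degrees(np.arccos(-r.apply([0,0,1])[2])),2)]
    return out
E
python3 - <<'E'
from h import *
for n in ("scene","side"):
    c=shot(n)
    for col,z in (("red",.1),("green",.1),("blue",.1),("brown",.178)):
        for k in blobs(mask(c,col),80)[:4]:
            x,y,w,h=cv2.boundingRect(k); print(n,col,(x,y,w,h),rectw(c,k,z))
c=shot("wrist"); 
E
```

```text
scene red (152, 281, 78, 52) [407.1 397.2 125.   74.5   4.4]
scene red (79, 338, 57, 66) [396.5 548.6 106.1  46.  -61.5]
scene red (50, 405, 26, 15) [383.3 621.2  27.4  18.2  35.8]
scene red (97, 306, 21, 14) [499.5 490.5  30.2  30.  -31.9]
scene green (195, 258, 68, 44) [405.  305.3 124.   74.5  -2.6]
scene blue (0, 277, 107, 60) [590.6 530.5 187.9 106.3  20. ]
scene blue (232, 237, 58, 38) [405.2 205.7 126.8  77.9  -4.2]
scene blue (32, 167, 40, 66) [1041.9  290.3  484.1   85.6  -20.9]
scene blue (51, 211, 19, 34) [836.2 393.9 175.8  30.1 -23. ]
scene brown (157, 196, 54, 26) [566.  258.8 123.3  55.5  -5. ]
side red (291, 294, 50, 26) [405.3 397.6 113.4  76.1   4.8]
side red (306, 340, 35, 39) [398.2 549.7 104.1  44.  -60.8]
side red (289, 395, 18, 25) [451.3 672.2  60.   25.6 -70.1]
side green (293, 269, 45, 22) [404.  305.1 111.2  75.2  -1.9]
side blue (293, 244, 43, 21) [404.7 205.2 111.5  78.6  -3. ]
side brown (93, 302, 134, 105) [720.6 593.4 280.1 236.9  53.9]
side brown (235, 236, 39, 20) [561.3 267.2  99.2  70.7  -3.9]
side brown (277, 329, 13, 10) [477.4 551.8  24.8  24.2   0.9]
```

View pics/wrist0.png

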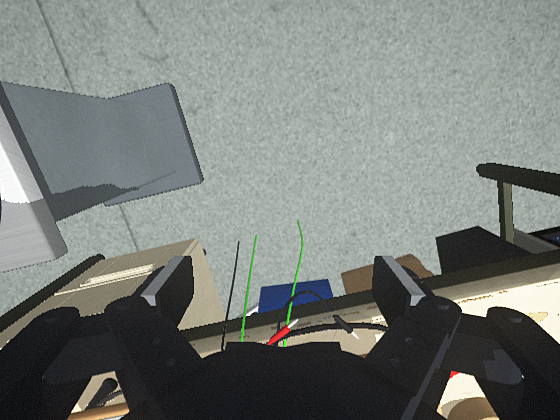

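Both views agree to within a few mm, and the sizes fit: cradles at red (406,397), green (404,305) and blue (405,205), and brown at (566,259) yawed −5°. The wrist view shows only floor and the desk edge so far. Next I'll move to an overview above the work.

Call:
send_rows([
  [[-30, -15, -30, 0, 0, 0], [-70, -35, -60, 0, 0, -3], [-110, -55, -80, 0, 0, -6], [-389, -198, -120, 0, 0, -9], [-389, -198, -120, 0, 0, -9], [-389, -198, -120, 0, 0, -9], [-389, -198, -120, 0, 0, -9], [-389, -198, -120, 0, 0, -9], [-389, -198, -120, 0, 0, -9], [-389, -198, -120, 0, 0, -9], [-389, -198, -120, 0, 0, -9], [-389, -198, -120, 0, 0, -9], [-389, -198, -120, 0, 0, -9], [-389, -198, -120, 0, 0, -9], [-389, -198, -120, 0, 0, -9], [-389, -198, -120, 0, 0, -9]],
])

```text
t: 1.63
tcp_pos: [0.4489, 0.2014, 0.3623]
orientation: [-0.129, -3.139, -0.0]
wrist_force: [1.7, -0.0, 0.2]
gripper_width: 0.997
finger_force: 0.0
```

```bash
python3 - <<'E'
from h import *
o=telemetry.get_obs(); print(o["t"],o["tcp_pos"],o["wrist_force"])
for n in ("wrist","side"):
  c=shot(n,n+"1"); print(np.round(c["extrinsics"],3).tolist())
  for col,z in (("red",.1),("green",.1),("blue",.1),("brown",.178)):
    for k in blobs(mask(c,col),300)[:4]:
        x,y,w,h=cv2.boundingRect(k); print(n,col,(x,y,w,h),rectw(c,k,z))
E
```

```text
1.6333 [0.44891037 0.20140876 0.36234657] [ 1.66081728 -0.00612011  0.1752119 ]
[[0.082, -0.961, -0.264, 0.381], [0.997, 0.079, 0.022, 0.206], [-0.0, -0.265, 0.964, 0.494], [0.0, 0.0, 0.0, 1.0]]
wrist red (403, 82, 58, 100) [405.6 395.7 114.8  69.7   4.4]
wrist red (510, 93, 50, 52) [400.  523.6  64.1  47.7 -75.4]
wrist red (505, 174, 24, 24) [482.9 510.8  31.3  30.1   7.5]
wrist green (335, 90, 54, 93) [403.1 304.4 113.6  65.9  -2. ]
wrist blue (256, 97, 52, 92) [403.2 203.  114.6  64.   -4.3]
wrist blue (483, 193, 77, 114) [582.9 540.9 176.9  98.7  17.4]
wrist brown (316, 240, 45, 90) [566.9 255.5 116.6  50.6  -3. ]
[[-0.999, 0.004, -0.036, 0.446], [-0.031, -0.584, 0.811, 1.304], [-0.018, 0.812, 0.584, 1.029], [0.0, 0.0, 0.0, 1.0]]
side red (291, 294, 50, 26) [405.4 397.4 113.6  75.9   4.7]
side red (306, 340, 35, 40) [398.2 549.7 104.1  44.  -60.8]
side green (293, 269, 45, 22) [404.  305.1 111.3  75.3  -1.7]
side blue (293, 244, 43, 21) [404.7 205.2 111.5  78.6  -3. ]
side brown (93, 302, 134, 105) [720.4 593.7 279.6 236.4  54.1]
side brown (235, 236, 39, 20) [561.2 267.3  99.1  70.7  -3.7]
```

View pics/wrist1.png

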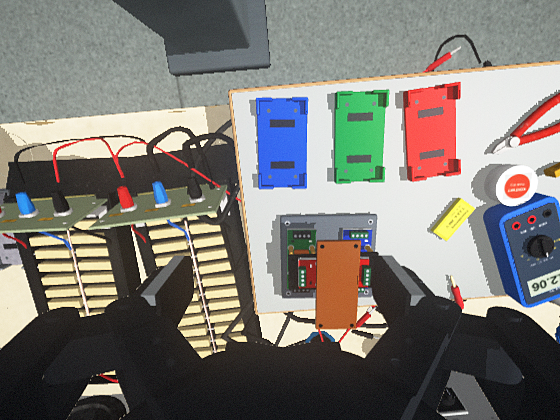

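The wrist view shows the three cradles at (280,142), (361,136) and (432,131), and the brown plate at (338,285). The plate measures 117 x 51 mm, which matches. The relay card is on the right-hand (−y) side of the stack and the capacitor card on the left. Resistor banks stand to the right of the riser, and the rack must lie beyond them. I'll grasp brown now.

```bash
python3 - <<'E'
from h import *
print(togo([.567,.256,.172],87))
E
```

```text
[[-113.0, 64.1, 190.5], 'tool y dir', np.float64(85.3), 'az', [np.float64(-1.7)], 'tilt', np.float64(0.01)]
```

Call:
send_rows([
  [[-35, 20, 10, 0, 0, 0], [-75, 42, 30, 0, 0, -1], [-110, 62, 55, 0, 0, -1.7], [-113, 64, 90, 0, 0, -1.7], [-113, 64, 120, 0, 0, -1.7], [-113, 64, 145, 0, 0, -1.7], [-113, 64, 162, 0, 0, -1.7], [-113, 64, 174, 0, 0, -1.7], [-113, 64, 182, 0, 0, -1.7], [-113, 64, 188, 0, 0, -1.7], [-113, 64, 190.5, 0, 0, -1.7], [-113, 64, 190.5, 0, 0, -1.7]],
])

```text
t: 2.73
tcp_pos: [0.5677, 0.2551, 0.1719]
orientation: [0.084, 3.14, 0.0]
wrist_force: [0.2, -0.0, 1.3]
gripper_width: 0.999
finger_force: 0.0
```

Call:
send_rows([
  [[0, 0, 0, 0, 0, 0], [0, 0, 0, 0, 0, 0], [0, 0, 0, 0, 0, 0], [0, 0, 0, 0, 0, 0], [0, 0, 0, 0, 0, 0], [0, 0, 0, 0, 0, 0], [0, 0, 0, 0, 0, 0], [0, 0, 0, 0, 0, 0]],
], claw=50, newtons=35)

```text
t: 3.4
tcp_pos: [0.5681, 0.255, 0.1726]
orientation: [0.085, 3.139, 0.001]
wrist_force: [-1.1, -0.5, 5.0]
gripper_width: 0.575
finger_force: 35.4
```

```bash
python3 - <<'E'
from h import *
print(togo([.567,.256,.172],87)); c=shot("wrist","w2")
c=shot("scene"); cv2.imwrite("pics/s2.png",cv2.resize(c["pixels"][160:300,100:300,::-1],None,fx=3,fy=3))
E
```

```text
[[1.1, 1.0, 0.6], 'tool y dir', np.float64(86.9), 'az', [np.float64(-0.1)], 'tilt', np.float64(0.07)]
```

View pics/s2.png

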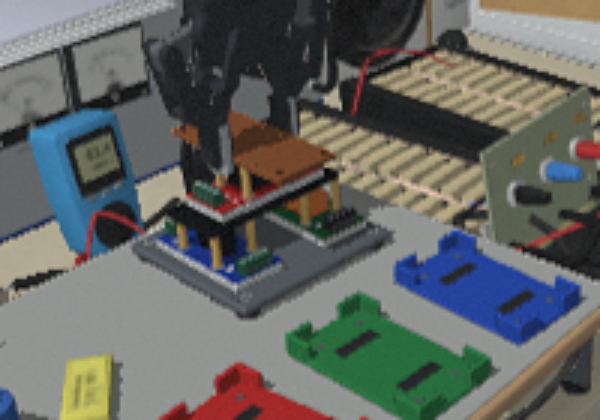

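Brown is held between the fingertips (opening 0.575, 35 N), and the crop shows the fingers just over the plate at (215,150). I'll lift it and carry it right to find the rack.

Call:
send_rows([
  [[0, 0, -4, 0, 0, 0], [0, 0, -10, 0, 0, 0], [0, 0, -20, 0, 0, 0], [0, 0, -40, 0, 0, 0], [0, 0, -65, 0, 0, 0], [3, -5, -95, 0, 0, 0], [10, -20, -120, 0, 0, 0], [20, -45, -135, 0, 0, 0], [32, -80, -140, 0, 0, 0], [44, -118, -140, 0, 0, 0], [54, -156, -140, 0, 0, 0], [64, -194, -140, 0, 0, 0], [74, -232, -140, 0, 0, 0], [82, -270, -140, 0, 0, 0], [92, -308, -140, 0, 0, 0], [98, -335, -140, 0, 0, 0], [102, -350, -140, 0, 0, 0], [102, -356, -140, 0, 0, 0], [102, -356, -140, 0, 0, 0]],
])

```text
t: 5.08
tcp_pos: [0.4466, -0.0961, 0.3126]
orientation: [0.088, 3.139, -0.0]
wrist_force: [0.7, 0.6, -0.9]
gripper_width: 0.573
finger_force: 36.4
```

```bash
python3 - <<'E'
from h import *
c=shot("wrist","w3"); print(np.round(c["extrinsics"],3).tolist())
E
```

```text
[[0.056, -0.963, -0.265, 0.379], [0.998, 0.053, 0.015, -0.093], [-0.001, -0.266, 0.964, 0.445], [0.0, 0.0, 0.0, 1.0]]
```

View pics/w3.png

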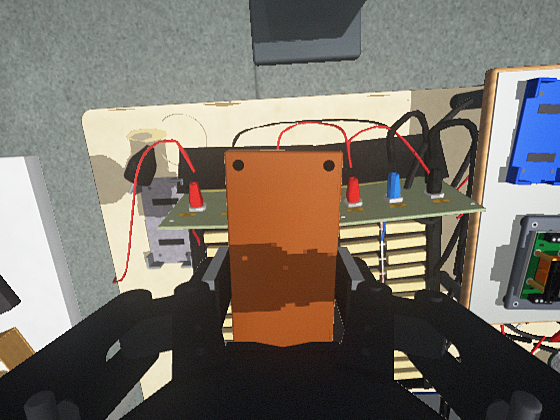

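The rack shows at about (170,225), light grey, partly hidden by the red terminal and the panel's end. I'll move right and look from above it.

```bash
python3 - <<'E'
from h import *
c=shot("wrist")
for p in ((145,178),(150,265),(196,265),(170,222)): print(p,np.round(plane(c,*p,.015),3), c["pixels"][p[1],p[0]])
for p in ((162,227),(485,208),(178,192)): print(p,[np.round(plane(c,*p,z),3).tolist() for z in (.05,.12)])
E
```

```text
(145, 178) [ 0.44  -0.295  0.015] [57 46 42]
(150, 265) [ 0.577 -0.311  0.015] [80 77 73]
(196, 265) [ 0.581 -0.239  0.015] [49 44 43]
(170, 222) [ 0.508 -0.269  0.015] [ 99 105  81]
(162, 227) [[0.504, -0.267, 0.05], [0.482, -0.236, 0.12]]
(485, 208) [[0.501, 0.177, 0.05], [0.48, 0.129, 0.12]]
(178, 192) [[0.456, -0.237, 0.05], [0.443, -0.212, 0.12]]
```

Call:
send_rows([
  [[0, -15, -5, 0, 0, 0], [-3, -45, -15, 0, 0, 0], [-5, -80, -20, 0, 0, 0], [-8, -118, -20, 0, 0, 0], [-10, -156, -20, 0, 0, 0], [-12, -194, -20, 0, 0, 0], [-13, -225, -20, 0, 0, 0], [-13, -240, -20, 0, 0, 0], [-13, -245, -20, 0, 0, 0], [-13, -245, -20, 0, 0, 0]],
])

```text
t: 6.02
tcp_pos: [0.447, -0.3404, 0.3313]
orientation: [-0.085, -3.14, -0.001]
wrist_force: [0.0, -0.1, -1.0]
gripper_width: 0.574
finger_force: 36.6
```

```bash
python3 - <<'E'
from h import *
c=shot("wrist","w4")
u,v=proj(c,[.51,-.27,0]); print(u,v)
im=c["pixels"][:,:,::-1]; cv2.imwrite("pics/w4c.png",cv2.resize(im[120:340,300:460],None,fx=2.7,fy=2.7))
E
```

```text
329.1887778129502 208.89667649320097
```

View pics/w4.png

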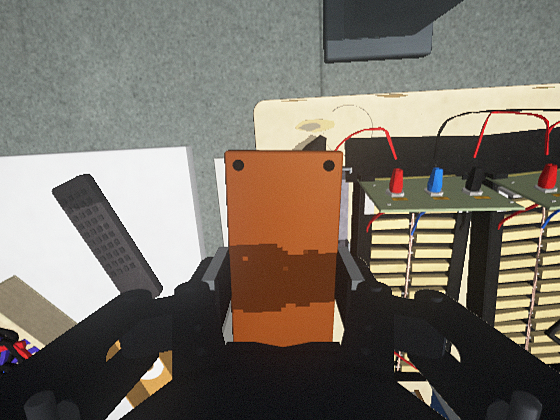

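The held plate hides the rack, which just shows at (345,190). I'll shift 85 mm farther right.

Call:
send_rows([
  [[0, -15, 0, 0, 0, 0], [0, -40, 0, 0, 0, 0], [0, -65, 0, 0, 0, 0], [0, -80, 0, 0, 0, 0], [0, -85, 0, 0, 0, 0], [0, -85, 0, 0, 0, 0]],
])

```text
t: 6.57
tcp_pos: [0.4424, -0.4248, 0.3317]
orientation: [-0.084, -3.14, -0.001]
wrist_force: [0.2, 0.7, -0.6]
gripper_width: 0.575
finger_force: 36.6
```

```bash
python3 - <<'E'
from h import *
c=shot("wrist","w5")
im=c["pixels"][:,:,::-1]; cv2.imwrite("pics/w5c.png",cv2.resize(im[90:310,330:490],None,fx=2.7,fy=2.7,interpolation=cv2.INTER_CUBIC))
print(c["pixels"].shape, proj(c,[.51,-.27,.01]))
E
```

```text
(420, 560, 3) (np.float64(383.9114680743628), np.float64(210.52695353131537))
```

View pics/w5c.png

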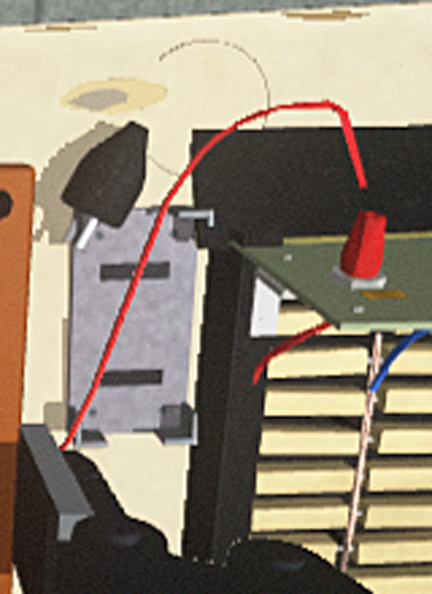

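The crop shows the rack clearly: base corners at about (72,207) and (193,440), slots at (135,271) and (131,377). A red lead crosses over it, and a black plug sits by its near left corner.

```bash
python3 - <<'E'
from h import *
c=shot("wrist"); P=lambda x,y,z=.005: plane(c,330+x/2.7,90+y/2.7,z)[:2]*1000
for n,p in dict(s1=(135,271),s2=(131,377),tl=(72,207),bl=(70,440),br=(193,440),tr=(205,212)).items(): print(n,np.round(P(*p),1))
d=P(131,377)-P(135,271); print("yaw",np.degrees(np.arctan2(d[1],d[0])), "centre",(P(131,377)+P(135,271))/2)
e=P(102,271)-P(170,270); print("slot dir",np.degrees(np.arctan2(e[1],e[0])))
e=P(100,379)-P(163,376); print("slot dir",np.degrees(np.arctan2(e[1],e[0])))
m=P(70,440)-P(72,215); print("left edge",np.degrees(np.arctan2(m[1],m[0])))
# plug extents at heights
for z in (0,.1): print("plug",z,P(65,195,z),P(148,130,z))
ctr=(P(131,377)+P(135,271))/2/1000
print(togo([ctr[0],ctr[1],.12]), telemetry.get_obs()["tcp_pos"])
c=shot("scene"); print("rack in scene px",proj(c,[ctr[0],ctr[1],0]))
E
```

```text
s1 [ 478.6 -274.9]
s2 [ 543.4 -275.2]
tl [ 439.6 -311.8]
bl [ 582.3 -311.2]
br [ 586.3 -236. ]
tr [ 446.4 -236.4]
yaw -0.22094511312174428 centre [ 510.96941003 -275.05554194]
slot dir -92.16890809589685
slot dir -90.13311745063633
left edge 0.20766953132669494
plug 0 [ 433.28068989 -314.62491989] [ 399.59317362 -268.74437005]
plug 0.1 [ 420.69003668 -337.67430368] [ 394.26449275 -301.68416195]
[[-60.5, 152.3, 212.2], 'tool y dir', np.float64(87.0)] [ 0.44242392 -0.42394488  0.33213147]
rack in scene px (np.float64(325.4334771588478), np.float64(203.8286984900851))
```

```bash
python3 - <<'E'
from h import *
c5=shot("wrist"); w3=cv2.imread("pics/w3.png")[:,:,::-1]
c3=dict(c5); c3["pixels"]=w3; c3["extrinsics"]=np.array([[0.056,-0.963,-0.265,0.379],[0.998,0.053,0.015,-0.093],[-0.001,-0.266,0.964,0.445],[0,0,0,1]])
for X in (.53,.55):
  for n,c in (("w3",c3),("w5",c5)):
    print(n,X)
    for Y in np.arange(-.32,-.17,.005):
        u,v=proj(c,[X,Y,0]); p=c["pixels"][int(round(v)),int(round(u))]
        print(f"{Y:.3f}:{p.tolist()}",end=" ")
    print()
E
```

```text
w3 0.53
-0.320:[241, 234, 207] -0.315:[171, 167, 175] -0.310:[174, 173, 177] -0.305:[172, 166, 173] -0.300:[168, 164, 170] -0.295:[169, 162, 170] -0.290:[172, 172, 180] -0.285:[179, 175, 183] -0.280:[173, 167, 177] -0.275:[166, 160, 170] -0.270:[177, 173, 180] -0.265:[171, 169, 177] -0.260:[175, 170, 180] -0.255:[169, 166, 173] -0.250:[70, 65, 61] -0.245:[140, 53, 52] -0.240:[82, 54, 48] -0.235:[54, 50, 46] -0.230:[55, 48, 42] -0.225:[52, 52, 46] -0.220:[88, 80, 58] -0.215:[55, 47, 46] -0.210:[58, 56, 49] -0.205:[57, 52, 41] -0.200:[63, 53, 46] -0.195:[71, 60, 49] -0.190:[73, 68, 57] -0.185:[177, 89, 43] -0.180:[171, 86, 35] -0.175:[175, 88, 41] 
w5 0.53
-0.320:[240, 231, 203] -0.315:[170, 157, 129] -0.310:[173, 166, 175] -0.305:[174, 167, 175] -0.300:[166, 160, 169] -0.295:[165, 166, 173] -0.290:[174, 41, 35] -0.285:[174, 169, 178] -0.280:[179, 173, 183] -0.275:[178, 171, 183] -0.270:[169, 168, 175] -0.265:[181, 175, 186] -0.260:[175, 171, 182] -0.255:[168, 167, 174] -0.250:[171, 168, 175] -0.245:[169, 163, 170] -0.240:[172, 162, 164] -0.235:[255, 255, 225] -0.230:[50, 47, 43] -0.22
[... 835 characters left out ...]
80:[176, 91, 42] -0.175:[175, 91, 43] 
w5 0.55
-0.320:[240, 233, 203] -0.315:[175, 159, 135] -0.310:[177, 171, 181] -0.305:[173, 169, 177] -0.300:[160, 154, 159] -0.295:[236, 134, 136] -0.290:[135, 130, 138] -0.285:[163, 154, 163] -0.280:[163, 164, 172] -0.275:[105, 101, 102] -0.270:[121, 118, 124] -0.265:[115, 112, 115] -0.260:[131, 126, 133] -0.255:[176, 170, 179] -0.250:[169, 163, 173] -0.245:[170, 165, 173] -0.240:[244, 234, 202] -0.235:[78, 70, 56] -0.230:[50, 42, 41] -0.225:[45, 39, 34] -0.220:[47, 43, 44] -0.215:[62, 55, 55] -0.210:[48, 48, 40] -0.205:[55, 50, 49] -0.200:[176, 46, 41] -0.195:[43, 47, 45] -0.190:[35, 38, 38] -0.185:[21, 19, 21] -0.180:[39, 35, 37] -0.175:[131, 117, 92]
```

```bash
python3 - <<'E'
from h import *
c5=shot("wrist")
c3=dict(c5); c3["extrinsics"]=np.array([[0.056,-0.963,-0.265,0.379],[0.998,0.053,0.015,-0.093],[-0.001,-0.266,0.964,0.445],[0,0,0,1]])
def tri(a,b):
    o1,d1=ray(c3,*a); o2,d2=ray(c5,*b); s=np.linalg.lstsq(np.c_[d1,-d2],o2-o1,rcond=None)[0]
    p,q=o1+d1*s[0],o2+d2*s[1]; print(np.round((p+q)/2,3),np.linalg.norm(p-q))
K=lambda x,y:(330+x/2.7,90+y/2.7)
tri((180,193),K(230,243)); tri((162,227),K(335,325)); tri((195,185),K(368,215))
print(togo([.513,-.279,.13],90))
E
```

```text
[ 0.458 -0.238  0.044] 0.0012728665855599307
[ 0.477 -0.231  0.134] 0.00024464933112052824
[ 0.438 -0.2    0.098] 0.0022017511583896114
[[-62.9, 148.8, 202.3], 'tool y dir', np.float64(87.0), 'az', [np.float64(-3.0)], 'tilt', np.float64(0.03)]
```

The panel's end is at y ≈ −0.231, reaching z ≈ 0.134, and the resistor bank wall is at y ≈ −0.233, 54 mm high. That leaves tight clearance on the +y side, so I'll place the plates about 5 mm toward −y, which the rack's slack allows.

Call:
send_rows([
  [[-8, 20, 30, 0, 0, 0], [-20, 48, 65, 0, 0, -1], [-35, 85, 100, 0, 0, -2], [-50, 120, 135, 0, 0, -3], [-60, 140, 160, 0, 0, -3], [-63, 147.5, 180, 0, 0, -3], [-63, 147.5, 205, 0, 0, -3], [-63, 147.5, 230, 0, 0, -3], [-63, 147.5, 255, 0, 0, -3], [-63, 147.5, 275, 0, 0, -3], [-63, 147.5, 290, 0, 0, -3], [-63, 147.5, 300, 0, 0, -3], [-63, 147.5, 306, 0, 0, -3], [-63, 147.5, 310, 0, 0, -3], [-63, 147.5, 310, 0, 0, -3]],
])

```text
t: 8.07
tcp_pos: [0.5127, -0.2813, 0.0218]
orientation: [0.002, 3.142, 0.0]
wrist_force: [0.5, 0.1, -0.9]
gripper_width: 0.576
finger_force: 36.6
```

Call:
send_rows([
  [[0, 0, 1, 0, 0, 0], [0, 0, 2, 0, 0, 0], [0, 0, 3, 0, 0, 0], [0, 0, 4, 0, 0, 0], [0, 0, 5, 0, 0, 0], [0, 0, 5, 0, 0, 0], [0, 0, 5, 0, 0, 0]],
])

```text
t: 8.65
tcp_pos: [0.5127, -0.2815, 0.0168]
orientation: [-0.003, -3.142, -0.0]
wrist_force: [-0.2, 0.2, 0.5]
gripper_width: 0.572
finger_force: 36.6
```

Call:
send_rows([
  [[0, 0, 1, 0, 0, 0], [0, 0, 2, 0, 0, 0], [0, 0, 3, 0, 0, 0], [0, 0, 4, 0, 0, 0], [0, 0, 4, 0, 0, 0], [0, 0, 4, 0, 0, 0]],
])

```text
t: 9.15
tcp_pos: [0.5127, -0.2815, 0.0132]
orientation: [0.003, 3.141, -0.0]
wrist_force: [-3.8, 1.5, 9.1]
gripper_width: 0.571
finger_force: 41.8
```

The fingertips touched the rack base at TCP z = 0.0133 (9 N), so the tips stand 8.5 mm ahead of the TCP at 50 mm opening. I'll back off 1 mm and release.

Call:
send_rows([
  [[0, 0, -1.5, 0, 0, 0], [0, 0, -1.5, 0, 0, 0], [0, 0, -1.5, 0, 0, 0], [0, 0, -1.5, 0, 0, 0], [0, 0, -2, 0, 0, 0], [0, 0, -5, 0, 0, 0], [0, 0, -10, 0, 0, 0], [0, 0, -20, 0, 0, 0], [0, 0, -40, 0, 0, 0], [0, 0, -70, 0, 0, 0], [0, 0, -105, 0, 0, 0], [0, 0, -140, 0, 0, 0], [0, 0, -180, 0, 0, 0], [0, 0, -220, 0, 0, 0], [0, 0, -255, 0, 0, 0], [0, 0, -280, 0, 0, 0], [0, 0, -290, 0, 0, 0], [0, 0, -290, 0, 0, 0]],
], claw=67)

```text
t: 10.65
tcp_pos: [0.5134, -0.2818, 0.3065]
orientation: [0.003, 3.137, -0.004]
wrist_force: [0.4, -0.2, 0.3]
gripper_width: 0.671
finger_force: 0.0
```

```bash
python3 - <<'E'
from h import *
c=shot("wrist","w6")
for k in blobs(mask(c,"brown"),500)[:3]: print(cv2.boundingRect(k),rectw(c,k,.011))
print(togo([.545,.256,.33],87),telemetry.get_obs()["tcp_pos"])
E
```

```text
(267, 133, 35, 80) [ 512.1 -281.8  114.3   48.4   -0.9]
[[-31.1, 537.7, -26.3], 'tool y dir', np.float64(89.9), 'az', [np.float64(2.9)], 'tilt', np.float64(0.16)] [ 0.51304877 -0.28166173  0.30435565]
```

Brown lies in the rack at (512,−282), flat by its apparent size (114x48 mm at z = 11 mm), 7 mm from the rack's centre. Next is the red card.

Call:
send_rows([
  [[0, 15, -4, 0, 0, 0], [0, 45, -10, 0, 0, 0], [0, 85, -20, 0, 0, 0], [2, 126, -26, 0, 0, 0], [4, 167, -26, 0, 0, 0], [6, 208, -26, 0, 0, 1], [8, 249, -26, 0, 0, 1], [10, 290, -26, 0, 0, 1], [11, 331, -26, 0, 0, 2], [12, 372, -26, 0, 0, 2], [13, 413, -26, 0, 0, 2.9], [14, 454, -26, 0, 0, 2.9], [14, 490, -26, 0, 0, 2.9], [14, 520, -26, 0, 0, 2.9], [14, 535, -26, 0, 0, 2.9], [14, 537, -26, 0, 0, 2.9], [14, 537, -26, 0, 0, 2.9]],
], claw=100)

```text
t: 12.12
tcp_pos: [0.499, 0.2559, 0.328]
orientation: [-0.08, -3.139, 0.001]
wrist_force: [0.5, 0.2, -0.5]
gripper_width: 1.0
finger_force: 0.0
```

```bash
python3 - <<'E'
from h import *
c=shot("wrist","w7"); print(telemetry.get_obs()["tcp_pos"])
for k in blobs(mask(c,"red"),60)[:6]: print(cv2.boundingRect(k),rectw(c,k,.148))
im=c["pixels"][:,:,::-1]; cv2.imwrite("pics/w7c.png",cv2.resize(im[170:360,200:360],None,fx=3,fy=3,interpolation=cv2.INTER_CUBIC))
E
```

```text
[0.49919156 0.25503033 0.32832544]
(371, 36, 64, 116) [408.6 377.4  99.6  59.4   4.5]
(491, 48, 69, 66) [405.2 497.   71.1  39.2 -65. ]
(246, 235, 81, 34) [566.4 254.9  89.   39.2  86.1]
(482, 146, 28, 27) [474.4 476.   27.1  26.6  87.1]
(46, 147, 22, 26) [451.5  22.6  25.1  17.9   6.3]
(0, 94, 83, 45) [391.6  22.6  62.1  51.9  45.5]
```

View pics/w7c.png

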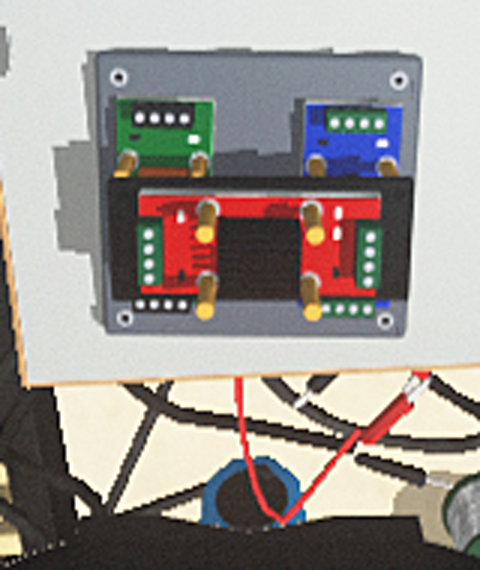

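The crop shows the red card on the black spacer at (260,245), with its heat sink at (258,260). It measures 89x39 mm at (566,255), yaw 86°, as expected. Before turning the gripper I'll check the blue object behind, at (283,340) in the full picture.

```bash
python3 - <<'E'
from h import *
c=shot("wrist"); s=shot("scene"); o=telemetry.get_obs(); print(np.round(o["qpos"],2))
o1,d1=ray(c,283,338)
for z in (0,.05,.1,.15,.2,.25): p=plane(c,283,335,z); print(z,np.round(p,3),np.round(proj(s,p)))
o2,d2=ray(s,125,198); q=np.linalg.lstsq(np.c_[d1,-d2],o2-o1,rcond=None)[0]; print(o1+d1*q[0],o2+d2*q[1])
print(togo([.5665,.255,.152],-4))
E
```

```text
[ 0.47  0.36  0.37  1.59 -0.    0.52]
0 [0.792 0.239 0.   ] [135. 243.]
0.05 [0.753 0.241 0.05 ] [141. 231.]
0.1 [0.714 0.243 0.1  ] [148. 218.]
0.15 [0.675 0.245 0.15 ] [156. 204.]
0.2 [0.636 0.247 0.2  ] [164. 188.]
0.25 [0.596 0.249 0.25 ] [173. 170.]
[0.69229363 0.24432204 0.13327494] [0.73098569 0.28342711 0.16249085]
[[-66.8, 4.3, 176.8], 'tool y dir', np.float64(86.9), 'az', [np.float64(-89.1)], 'tilt', np.float64(0.02)]
```

Call:
send_rows([
  [[-5, 0, 0, 0, 0, -6], [-14, 1, 8, 0, 0, -13], [-24, 2, 16, 0, 0, -20], [-34, 3, 24, 0, 0, -27], [-44, 4, 32, 0, 0, -34], [-54, 4, 40, 0, 0, -41], [-62, 4, 48, 0, 0, -48], [-66.8, 4, 56, 0, 0, -55], [-66.8, 4.3, 64, 0, 0, -62], [-66.8, 4.3, 72, 0, 0, -69], [-66.8, 4.3, 80, 0, 0, -76], [-66.8, 4.3, 88, 0, 0, -83], [-66.8, 4.3, 95, 0, 0, -88], [-66.8, 4.3, 100, 0, 0, -89.1], [-66.8, 4.3, 100, 0, 0, -89.1], [-66.8, 4.3, 100, 0, 0, -89.1]],
])

```text
t: 13.6
tcp_pos: [0.5666, 0.2556, 0.229]
orientation: [2.14, -2.3, 0.0]
wrist_force: [0.4, 0.3, -0.6]
gripper_width: 1.004
finger_force: 0.0
```

```bash
python3 - <<'E'
from h import *
c=shot("wrist")
for k in blobs(mask(c,"red"),60)[:6]: print(cv2.boundingRect(k),rectw(c,k,.148))
print(togo([.5665,.255,.152],176))
E
```

```text
(255, 161, 55, 43) [564.3 226.5  38.8  30.6  -2.8]
(443, 289, 71, 28) [413.6 337.   55.9  23.6   4.5]
(258, 242, 50, 34) [568.2 285.7  38.4  27.7  -4.1]
(11, 255, 27, 25) [769.3 278.4  26.1  13.3  23. ]
(95, 180, 86, 62) [670.8 229.5  55.4  45.1  54.9]
(256, 206, 10, 41) [582.7 258.3  31.6   6.7  85. ]
[[0.9, 0.2, 77.3], 'tool y dir', np.float64(175.9), 'az', [np.float64(-0.1)], 'tilt', np.float64(0.02)]
```

Call:
send_rows([
  [[0, 0, 10, 0, 0, 0], [0, 0, 28, 0, 0, 0], [0, 0, 46, 0, 0, 0], [0, 0, 60, 0, 0, 0], [0, 0, 70, 0, 0, 0], [0, 0, 75, 0, 0, 0], [0, 0, 76.5, 0, 0, 0], [0, 0, 76.5, 0, 0, 0]],
])

```text
t: 14.32
tcp_pos: [0.5666, 0.2564, 0.1525]
orientation: [-2.144, 2.296, -0.0]
wrist_force: [-0.0, 0.7, 0.3]
gripper_width: 1.0
finger_force: 0.0
```

Call:
send_rows([
  [[0, 0, 0, 0, 0, 0], [0, 0, 0, 0, 0, 0], [0, 0, 0, 0, 0, 0], [0, 0, 0, 0, 0, 0], [0, 0, 0, 0, 0, 0], [0, 0, 0, 0, 0, 0], [0, 0, 0, 0, 0, 0], [0, 0, 0, 0, 0, 0], [0, 0, 0, 0, 0, 0], [0, 0, 0, 0, 0, 0]],
], claw=38, newtons=45)

```text
t: 15.15
tcp_pos: [0.5667, 0.2565, 0.1531]
orientation: [-2.144, 2.295, -0.0]
wrist_force: [-2.0, -0.9, 6.8]
gripper_width: 0.443
finger_force: 44.7
```

Call:
send_rows([
  [[0, 0, -3, 0, 0, 0], [0, 0, -8, 0, 0, 0], [0, 0, -16, 0, 0, 0], [0, 0, -30, 0, 0, 0], [0, 0, -50, 0, 0, 0], [0, 0, -70, 0, 0, 3], [-4, 6, -85, 0, 0, 9], [-14, 20, -95, 0, 0, 16], [-27, 36, -100, 0, 0, 23], [-41, 54, -100, 0, 0, 30], [-55, 72, -100, 0, 0, 37], [-69, 90, -100, 0, 0, 44], [-83, 108, -100, 0, 0, 51], [-97, 126, -100, 0, 0, 58], [-110, 143, -100, 0, 0, 65], [-120, 157, -100, 0, 0, 72], [-126, 165, -95, 0, 0, 78], [-129, 168, -90, 0, 0, 81.5], [-129, 168, -88, 0, 0, 81.5], [-129, 168, -88, 0, 0, 81.5]],
])

```text
t: 16.82
tcp_pos: [0.4075, 0.3964, 0.2404]
orientation: [0.13, -3.139, 0.001]
wrist_force: [-0.2, -1.0, -0.8]
gripper_width: 0.442
finger_force: 45.4
```

```bash
python3 - <<'E'
from h import *
c=shot("wrist"); cs=shot("side","sd8")
for n,c in (("w",c),("s",cs)):
  for k in blobs(mask(c,"red"),60)[:4]: print(n,cv2.boundingRect(k),rectw(c,k,.10),rectw(c,k,.236))
print(togo([.4075,.397,.108],94.5))
E
```

```text
w (241, 177, 84, 135) [454.  399.4 140.3  77.4   5.1] [397.2 394.7  70.3  38.8   5.1]
w (247, 137, 74, 37) [364.6 392.7  65.   31.9 -85.2] [352.4 391.3  32.6  16.  -85.2]
w (390, 164, 113, 69) [395.9 546.3 101.8  45.1 -62. ] [368.1 468.3  51.   22.6 -62. ]
w (247, 296, 73, 46) [533.6 406.3  77.   54.3 -85.2] [437.  398.2  38.6  27.2 -85.2]
s (291, 294, 50, 26) [405.7 397.4 113.8  75.9   4.7] [411.7 530.1  97.2  64.8   4.7]
s (306, 340, 35, 39) [398.2 549.7 104.1  44.  -60.8] [405.3 660.   88.8  37.5 -60.8]
s (289, 395, 18, 25) [451.5 672.3  60.1  25.5 -69.7] [450.7 764.7  51.3  21.8 -69.7]
s (176, 412, 14, 8) [669.3 693.6  25.2  15.3   1.1] [636.7 782.8  21.5  13.    1.1]
[[0.5, 0.8, 132.8], 'tool y dir', np.float64(94.7), 'az', [np.float64(0.2)], 'tilt', np.float64(0.02)]
```

Call:
send_rows([
  [[0.5, 0.8, 10, 0, 0, 0], [0.5, 0.8, 30, 0, 0, 0], [0.5, 0.8, 55, 0, 0, 0], [0.5, 0.8, 80, 0, 0, 0], [0.5, 0.8, 100, 0, 0, 0], [0.5, 0.8, 114, 0, 0, 0], [0.5, 0.8, 122, 0, 0, 0], [0.5, 0.8, 127, 0, 0, 0], [0.5, 0.8, 130, 0, 0, 0], [0.5, 0.8, 131.5, 0, 0, 0], [0.5, 0.8, 132.5, 0, 0, 0], [0.5, 0.8, 132.5, 0, 0, 0]],
])

```text
t: 17.92
tcp_pos: [0.4074, 0.3975, 0.1083]
orientation: [-0.126, 3.138, 0.001]
wrist_force: [0.4, -0.2, -2.1]
gripper_width: 0.441
finger_force: 45.4
```

Call:
send_rows([
  [[0, 0, 0.8, 0, 0, 0], [0, 0, 0.8, 0, 0, 0], [0, 0, 0.8, 0, 0, 0], [0, 0, 0.8, 0, 0, 0], [0, 0, -1, 0, 0, 0], [0, 0, -6, 0, 0, 0], [0, 0, -16, 0, 0, 0], [0, 0, -32, 0, 0, 0], [0, 0, -60, 0, 0, 0], [0, 0, -95, 0, 0, 0]],
], claw=75)

```text
t: 18.75
tcp_pos: [0.4064, 0.3965, 0.2033]
orientation: [0.126, -3.137, 0.003]
wrist_force: [0.6, 0.6, -0.8]
gripper_width: 0.752
finger_force: 0.0
```

Call:
send_rows([
  [[-10, -14, -20, 0, 0, -6], [-30, -42, -40, 0, 0, -13], [-52, -74, -60, 0, 0, -20], [-74, -106, -80, 0, 0, -27], [-96, -138, -95, 0, 0, -34], [-116, -168, -97, 0, 0, -41], [-132, -190, -97, 0, 0, -48], [-140, -202, -97, 0, 0, -55], [-143, -205, -97, 0, 0, -62], [-143, -205, -97, 0, 0, -69], [-143, -205, -97, 0, 0, -76], [-143, -205, -97, 0, 0, -81], [-143, -205, -97, 0, 0, -81.5], [-143, -205, -97, 0, 0, -81.5]],
], claw=100)

```text
t: 19.92
tcp_pos: [0.5661, 0.2043, 0.3005]
orientation: [-2.142, 2.298, -0.0]
wrist_force: [-0.2, 0.5, 0.2]
gripper_width: 0.999
finger_force: 0.0
```

```bash
python3 - <<'E'
from h import *
s=shot("side")
for k in blobs(mask(s,"red"),60)[:4]: print("s",cv2.boundingRect(k),rectw(s,k,.10))
c=shot("wrist","w9"); print(telemetry.get_obs()["tcp_pos"])
g=cv2.cvtColor(c["pixels"],cv2.COLOR_RGB2HSV); m=cv2.inRange(g,(0,0,0),(180,255,75))
u,v=proj(c,[.5665,.255,.14]); print(u,v)
m[:, :max(0,int(u-110))]=0; m[:, int(u+110):]=0; m[int(v+100):]=0
for k in blobs(m,800)[:3]: print(cv2.boundingRect(k),rectw(c,k,.14))
im=c["pixels"][:,:,::-1]; x,y=int(u),int(v); cv2.imwrite("pics/w9c.png",cv2.resize(im[max(0,y-110):y+100,x-110:x+110],None,fx=2.7,fy=2.7,interpolation=cv2.INTER_CUBIC))
E
```

```text
s (291, 294, 50, 26) [405.4 397.4 113.3  75.9   4.8]
s (306, 340, 35, 40) [398.2 549.7 104.1  44.  -60.8]
s (289, 395, 18, 25) [451.3 672.2  60.   25.6 -70.1]
s (176, 412, 14, 8) [669.3 693.6  25.2  15.3   1.1]
[0.56606098 0.20438136 0.30024352]
285.14437977333114 244.43662023618154
(175, 0, 220, 134) [558.4  90.5 201.2 100.3   1.6]
(258, 188, 51, 105) [567.6 253.  116.1  50.3  87. ]
(175, 256, 38, 88) [676.4 314.8 108.6  42.7  86. ]
```

View pics/w9c.png

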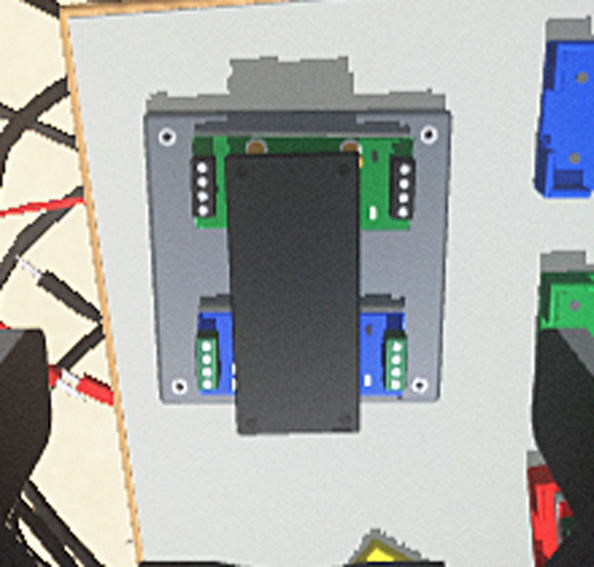

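Black spacer: centre (567.6,253), 116x50 mm, yaw 87°. In the crop it is the dark rectangle at (295,293), with the green card behind it and the blue card in front. I'll grasp it with the fingertips only.

Call:
send_rows([
  [[-10, 0, 10, 0, 0, 0], [-28, 1, 35, 0, 0, -1], [-44, 2, 65, 0, 0, -1], [-48.6, 2, 95, 0, 0, -1], [-48.6, 2, 120, 0, 0, -1], [-48.6, 2, 138, 0, 0, -1], [-48.6, 2, 150, 0, 0, -1], [-48.6, 2, 156, 0, 0, -1], [-48.6, 2, 158.7, 0, 0, -1], [-48.6, 2, 158.7, 0, 0, -1]],
])

```text
t: 20.85
tcp_pos: [0.5673, 0.2533, 0.1408]
orientation: [2.164, -2.277, -0.0]
wrist_force: [-0.5, -0.2, -0.0]
gripper_width: 0.999
finger_force: 0.0
```

Call:
send_rows([
  [[0, 0, 0, 0, 0, 0], [0, 0, 0, 0, 0, 0], [0, 0, 0, 0, 0, 0], [0, 0, 0, 0, 0, 0], [0, 0, 0, 0, 0, 0], [0, 0, 0, 0, 0, 0], [0, 0, 0, 0, 0, 0], [0, 0, 0, 0, 0, 0]],
], claw=50, newtons=40)

```text
t: 21.52
tcp_pos: [0.5678, 0.2532, 0.1422]
orientation: [-2.163, 2.276, -0.001]
wrist_force: [-2.6, -0.9, 6.0]
gripper_width: 0.57
finger_force: 40.7
```

Call:
send_rows([
  [[0, 0, -3, 0, 0, 0], [0, 0, -8, 0, 0, 0], [0, 0, -16, 0, 0, 0], [0, 0, -30, 0, 0, 0], [0, 0, -50, 0, 0, 0], [5, 0, -75, 0, 0, 4], [18, 1, -100, 0, 0, 10], [38, 2, -125, 0, 0, 16], [65, 4, -145, 0, 0, 22], [98, 6, -155, 0, 0, 28], [133, 8, -158, 0, 0, 34], [168, 10, -158, 0, 0, 40], [203, 12, -158, 0, 0, 46], [238, 14, -158, 0, 0, 52], [273, 16, -158, 0, 0, 58], [308, 18, -158, 0, 0, 64], [343, 20, -158, 0, 0, 70], [378, 21, -158, 0, 0, 76], [408, 22, -158, 0, 0, 82], [430, 23, -158, 0, 0, 87]],
])

```text
t: 23.18
tcp_pos: [0.5221, -0.1778, 0.3]
orientation: [0.008, 3.141, -0.001]
wrist_force: [1.0, 0.1, -1.4]
gripper_width: 0.566
finger_force: 41.5
```

```bash
python3 - <<'E'
from h import *
o=telemetry.get_obs();print(o["t"],o["tcp_pos"],o["gripper_width"],togo([.5125,-.2815,.0215],90))
E
```

```text
23.1833 [ 0.52214458 -0.17780772  0.29996707] 0.5664308796123088 [[9.3, -103.6, 278.5], 'tool y dir', np.float64(89.7), 'az', [np.float64(-0.3)], 'tilt', np.float64(0.05)]
```

Call:
send_rows([
  [[2, -20, 10, 0, 0, 0], [4, -50, 30, 0, 0, 0], [7, -80, 55, 0, 0, 0], [9.3, -98, 85, 0, 0, -0.3], [9.3, -103.6, 115, 0, 0, -0.3], [9.3, -103.6, 145, 0, 0, -0.3], [9.3, -103.6, 175, 0, 0, -0.3], [9.3, -103.6, 205, 0, 0, -0.3], [9.3, -103.6, 230, 0, 0, -0.3], [9.3, -103.6, 250, 0, 0, -0.3], [9.3, -103.6, 263, 0, 0, -0.3], [9.3, -103.6, 271, 0, 0, -0.3], [9.3, -103.6, 275, 0, 0, -0.3], [9.3, -103.6, 277, 0, 0, -0.3], [9.3, -103.6, 278, 0, 0, -0.3], [9.3, -103.6, 278, 0, 0, -0.3]],
])

```text
t: 24.52
tcp_pos: [0.5136, -0.2791, 0.0217]
orientation: [-0.011, 3.142, -0.001]
wrist_force: [-4.5, 1.0, 0.8]
gripper_width: 0.567
finger_force: 41.7
```

Call:
send_rows([
  [[0, 0, 0.5, 0, 0, 0], [0, 0, 1, 0, 0, 0], [0, 0, 1, 0, 0, 0]],
])

```text
t: 24.77
tcp_pos: [0.5136, -0.2791, 0.0207]
orientation: [-0.011, 3.141, -0.001]
wrist_force: [-5.2, 0.9, 1.3]
gripper_width: 0.569
finger_force: 41.7
```

A light side force (−4.5 N in x) and a 2 mm lag in y suggest the plate is resting against the −y or far angle. I'll ease it off by a few mm before releasing.

Call:
send_rows([
  [[1, 1, 0, 0, 0, 0], [2, 2, 0, 0, 0, 0], [2, 3, 0, 0, 0, 0], [2, 3, 0, 0, 0, 0], [2, 3, 0, 0, 0, 0]],
])

```text
t: 25.18
tcp_pos: [0.5118, -0.2759, 0.0203]
orientation: [-0.011, 3.141, -0.0]
wrist_force: [0.0, -0.4, -0.6]
gripper_width: 0.573
finger_force: 41.5
```

Call:
send_rows([
  [[0, -1, 0, 0, 0, 0], [0, -2, 0, 0, 0, 0], [0, -2, 0.3, 0, 0, 0], [0, -2, 0.3, 0, 0, 0]],
])

```text
t: 25.52
tcp_pos: [0.5116, -0.278, 0.0197]
orientation: [0.011, -3.142, -0.0]
wrist_force: [0.7, 0.0, -1.4]
gripper_width: 0.568
finger_force: 41.5
```

Call:
send_rows([
  [[0, 0, 0, 0, 0, 0], [0, 0, 0, 0, 0, 0], [0, 0, 0, 0, 0, 0], [0, 0, -1, 0, 0, 0], [0, 0, -5, 0, 0, 0], [0, 0, -12, 0, 0, 0], [0, 0, -25, 0, 0, 0], [0, 0, -50, 0, 0, 0], [0, 0, -85, 0, 0, 0], [0, 0, -125, 0, 0, 0], [0, 0, -165, 0, 0, 0], [0, 0, -205, 0, 0, 0], [0, 0, -245, 0, 0, 0], [0, 0, -275, 0, 0, 0], [0, 0, -290, 0, 0, 0], [0, 0, -290, 0, 0, 0]],
], claw=65)

```text
t: 26.85
tcp_pos: [0.5125, -0.2784, 0.3144]
orientation: [-0.011, 3.136, -0.005]
wrist_force: [-0.7, 0.2, 0.3]
gripper_width: 0.653
finger_force: 0.0
```

```bash
python3 - <<'E'
from h import *
c=shot("wrist","w10"); print(telemetry.get_obs()["tcp_pos"])
for k in blobs(mask(c,"brown"),30)[:3]: print("brown",cv2.boundingRect(k),rectw(c,k,.011))
g=cv2.cvtColor(c["pixels"],cv2.COLOR_RGB2HSV); m=cv2.inRange(g,(0,0,0),(180,255,75))
u,v=proj(c,[.512,-.278,.017]); print(u,v)
for k in blobs(m,800)[:4]: print(cv2.boundingRect(k),rectw(c,k,.017))
im=c["pixels"][:,:,::-1]; x,y=int(u),int(v); cv2.imwrite("pics/w10c.png",cv2.resize(im[y-70:y+80,x-80:x+80],None,fx=3.7,fy=3.7,interpolation=cv2.INTER_CUBIC))
E
```

```text
[ 0.51218132 -0.2782099   0.3119693 ]
brown (265, 169, 2, 42) [ 5.367e+02 -3.055e+02  6.190e+01  1.500e+00 -5.000e-01]
284.24621716575405 174.05997232124128
(0, 64, 560, 356) [ 667.9 -288.4 1034.1  599.5  -89.3]
(0, 116, 111, 141) [ 545.1 -618.   224.9   71.8   22. ]
(266, 134, 36, 81) [ 5.140e+02 -2.793e+02  1.160e+02  4.980e+01  4.000e-01]
(313, 0, 114, 43) [ 317.2 -173.2  139.5   46.8  -89.6]
```

View pics/w10c.png

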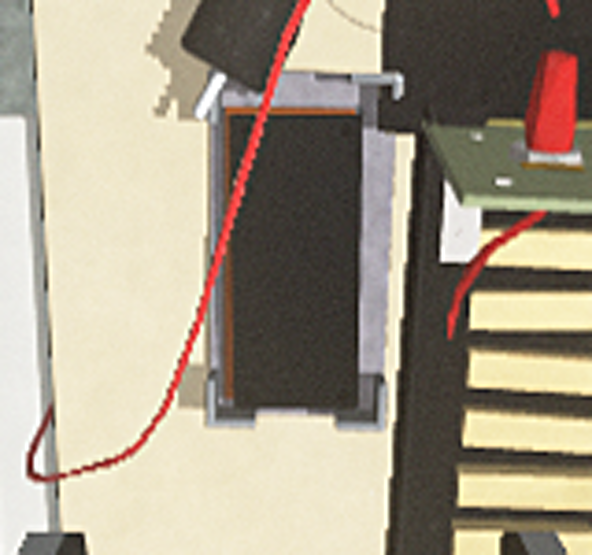

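Both plates lie flat in the rack. Black is at (514,−279) with yaw 0.4°, and brown shows only as a thin rim beneath it at (228,250). Back to the lower cards.

Call:
send_rows([
  [[0, 15, -4, 0, 0, 0], [0, 45, -10, 0, 0, 0], [0, 85, -16, 0, 0, 0], [2, 126, -16, 0, 0, 0], [4, 167, -16, 0, 0, 0], [6, 208, -16, 0, 0, 1], [8, 249, -16, 0, 0, 1], [10, 290, -16, 0, 0, 1], [11, 331, -16, 0, 0, 2], [12, 372, -16, 0, 0, 2], [13, 413, -16, 0, 0, 2.5], [14, 454, -16, 0, 0, 2.5], [14, 490, -16, 0, 0, 2.5], [14, 520, -16, 0, 0, 2.5], [14, 532, -16, 0, 0, 2.5], [14, 534, -16, 0, 0, 2.5], [14, 534, -16, 0, 0, 2.5]],
], claw=75)

```text
t: 28.32
tcp_pos: [0.4932, 0.2563, 0.325]
orientation: [-0.055, -3.14, 0.001]
wrist_force: [0.3, 0.3, -0.4]
gripper_width: 0.752
finger_force: 0.0
```

```bash
python3 - <<'E'
from h import *
c=shot("wrist","w11"); print(telemetry.get_obs()["tcp_pos"])
for col in ("green","blue","red"):
  for k in blobs(mask(c,col),60)[:7]: print(col,cv2.boundingRect(k),rectw(c,k,.110))
u,v=map(int,proj(c,[.567,.256,.11]))
im=c["pixels"][:,:,::-1]; cv2.imwrite("pics/w11c.png",cv2.resize(im[v-80:v+70,u-90:u+90],None,fx=3.7,fy=3.7,interpolation=cv2.INTER_CUBIC)); print(u,v)
E
```

```text
[0.49342756 0.25543965 0.32534716]
green (294, 49, 62, 108) [403.6 302.5 111.3  62.9  -2.6]
green (238, 208, 32, 22) [531.6 218.5  37.8  26.5  85.8]
green (238, 260, 31, 16) [594.6 213.7  37.3  21.3  83.2]
green (262, 231, 8, 26) [563.9 230.9  33.2   8.4  -5. ]
blue (203, 51, 61, 110) [403.5 204.2 111.9  63.7  -4.2]
blue (460, 178, 99, 129) [577.1 535.4 171.7  95.2  20. ]
blue (298, 211, 36, 68) [568.1 292.5  89.   39.   -4.1]
blue (536, 331, 24, 35) [731.7 610.8  63.   30.4  11.6]
blue (102, 186, 35, 32) [503.5  60.8  51.8   8.3  42.4]
red (373, 44, 64, 114) [405.7 391.8 111.8  66.4   4.5]
red (492, 59, 68, 64) [402.9 525.3  78.4  43.9 -63.9]
red (483, 155, 28, 27) [480.  502.5  30.9  30.   88. ]
red (45, 148, 22, 26) [453.6  -6.3  28.8  19.9   6.1]
red (0, 94, 83, 46) [386.2  -5.3  68.8  58.5  45.1]
red (423, 86, 8, 33) [404.7 416.   32.9   7.6   3.1]
red (295, 306, 41, 39) [683.  288.9  75.7  12.2 -47.7]
285 245
```

View pics/w11c.png

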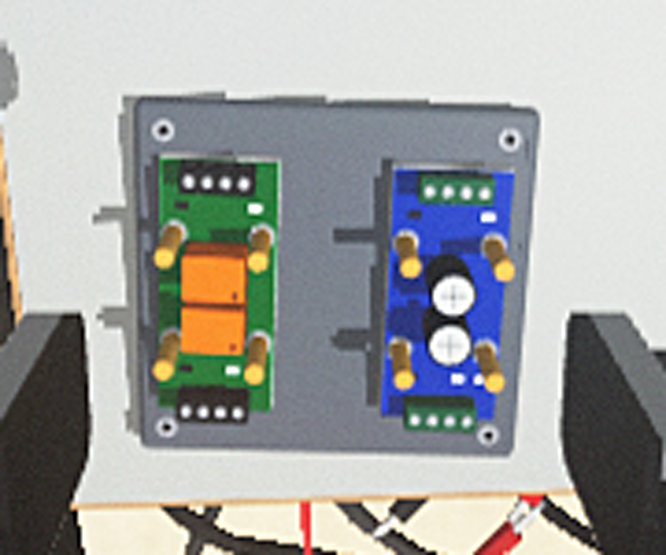

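Capacitor card: (568,292.5), yaw −4.1°, 89x39 mm. The relay card comes out at (562.7,216.7), both from its green ends and from the 76 mm spacing. In the crop they sit at (450,290) and (215,285). Capacitor card first.

```bash
python3 - <<'E'
from h import *
print(togo([.568,.2925,.1145],85.9))
E
```

```text
[[-73.3, 39.9, 210.8], 'tool y dir', np.float64(87.9), 'az', [np.float64(2.0)], 'tilt', np.float64(0.06)]
```

Call:
send_rows([
  [[-15, 8, 10, 0, 0, 0], [-45, 24, 32, 0, 0, 1], [-68, 37, 60, 0, 0, 2], [-73.3, 40, 92, 0, 0, 2], [-73.3, 40, 124, 0, 0, 2], [-73.3, 40, 152, 0, 0, 2], [-73.3, 40, 174, 0, 0, 2], [-73.3, 40, 190, 0, 0, 2], [-73.3, 40, 201, 0, 0, 2], [-73.3, 40, 207, 0, 0, 2], [-73.3, 40, 210.5, 0, 0, 2], [-73.3, 40, 210.5, 0, 0, 2]],
])

```text
t: 29.37
tcp_pos: [0.5688, 0.2928, 0.1155]
orientation: [0.113, 3.139, 0.0]
wrist_force: [0.1, -0.1, 0.5]
gripper_width: 0.747
finger_force: 0.0
```

Call:
send_rows([
  [[0, 0, 0, 0, 0, 0], [0, 0, 0, 0, 0, 0], [0, 0, 0, 0, 0, 0], [0, 0, 0, 0, 0, 0], [0, 0, 0, 0, 0, 0], [0, 0, 0, 0, 0, 0], [0, 0, 0, 0, 0, 0], [0, 0, 0, 0, 0, 0]],
], claw=38, newtons=45)

```text
t: 30.03
tcp_pos: [0.5691, 0.2934, 0.1166]
orientation: [0.112, 3.138, 0.001]
wrist_force: [-1.8, -1.3, 6.0]
gripper_width: 0.437
finger_force: 44.6
```

Call:
send_rows([
  [[0, 0, -3, 0, 0, 0], [0, 0, -8, 0, 0, 0], [0, 0, -16, 0, 0, 0], [0, 0, -30, 0, 0, 0], [0, 0, -50, 0, 0, 0], [4, -3, -70, 0, 0, 0], [16, -11, -82, 0, 0, 0], [38, -25, -85, 0, 0, 0], [66, -43, -85, 0, 0, 0], [95, -62, -85, 0, 0, 0], [124, -80, -85, 0, 0, 0], [145, -93, -80, 0, 0, 0], [154, -99, -68, 0, 0, 0], [156.8, -100.4, -52, 0, 0, 0], [156.8, -100.4, -35, 0, 0, 0], [156.8, -100.4, -20, 0, 0, 0], [156.8, -100.4, -8, 0, 0, 0], [156.8, -100.4, 0, 0, 0, 0], [156.8, -100.4, 4, 0, 0, 0], [156.8, -100.4, 5, 0, 0, 0]],
])

```text
t: 31.7
tcp_pos: [0.405, 0.2043, 0.1103]
orientation: [-0.112, -3.139, 0.0]
wrist_force: [-0.4, 0.1, -1.4]
gripper_width: 0.437
finger_force: 45.3
```

Call:
send_rows([
  [[0, 0, 0.5, 0, 0, 0], [0, 0, 1.5, 0, 0, 0], [0, 0, 1.5, 0, 0, 0], [0, 0, 1.5, 0, 0, 0]],
])

```text
t: 32.03
tcp_pos: [0.4055, 0.2045, 0.1096]
orientation: [0.112, 3.138, 0.001]
wrist_force: [-1.6, -0.8, 6.7]
gripper_width: 0.44
finger_force: 46.2
```

Call:
send_rows([
  [[0, 0, 0, 0, 0, 0], [0, 0, 0, 0, 0, 0], [0, 0, 0, 0, 0, 0], [0, 0, -2, 0, 0, 0], [0, 0, -8, 0, 0, 0], [0, 0, -20, 0, 0, 0], [0, 0, -40, 0, 0, 0], [0, 0, -70, 0, 0, 0], [-10, 2, -95, 0, 0, 0], [-30, 5, -105, 0, 0, 0], [-60, 9, -105, 0, 0, 0], [-95, 14, -105, 0, 0, 0], [-125, 19, -105, 0, 0, 0], [-147, 22, -105, 0, 0, 0], [-156, 23.7, -105, 0, 0, 0], [-156, 23.7, -105, 0, 0, 0], [-156, 23.7, -105, 0, 0, 0]],
], claw=75)

```text
t: 33.45
tcp_pos: [0.5622, 0.2167, 0.2137]
orientation: [-0.113, -3.139, 0.0]
wrist_force: [0.1, -0.4, -0.8]
gripper_width: 0.75
finger_force: 0.0
```

```bash
python3 - <<'E'
from h import *
c=shot("wrist"); s=shot("side","sd12")
for k in blobs(mask(c,"green"),60)[:7]: print("green",cv2.boundingRect(k),rectw(c,k,.110))
print(togo([.563,.217,.1145],85.9))
E
```

```text
green (343, 0, 92, 74) [439.3 299.4  64.9  46.4  86.6]
green (260, 158, 49, 35) [531.6 219.   38.3  27.   85.9]
green (261, 238, 46, 24) [592.5 215.5  39.2  20.   72.7]
green (233, 48, 34, 14) [443.3 200.4  23.8   7.9  87.6]
green (518, 27, 35, 19) [445.8 402.1  23.6   8.7 -84.9]
green (297, 193, 11, 40) [563.5 231.5  33.3   8.2  -3.4]
[[-1.4, 0.3, 99.7], 'tool y dir', np.float64(85.9), 'az', [np.float64(0.0)], 'tilt', np.float64(0.0)]
```

Call:
send_rows([
  [[-1, 0, 12, 0, 0, 0], [-1, 0, 34, 0, 0, 0], [-1, 0, 58, 0, 0, 0], [-1, 0, 78, 0, 0, 0], [-1, 0, 90, 0, 0, 0], [-1, 0, 97, 0, 0, 0], [-1, 0, 99.7, 0, 0, 0], [-1, 0, 99.7, 0, 0, 0]],
])

```text
t: 34.22
tcp_pos: [0.5629, 0.2168, 0.1144]
orientation: [0.112, 3.14, 0.0]
wrist_force: [-0.1, 0.1, -0.1]
gripper_width: 0.748
finger_force: 0.0
```

Call:
send_rows([
  [[0, 0, 0, 0, 0, 0], [0, 0, 0, 0, 0, 0], [0, 0, 0, 0, 0, 0], [0, 0, 0, 0, 0, 0], [0, 0, 0, 0, 0, 0], [0, 0, 0, 0, 0, 0], [0, 0, 0, 0, 0, 0], [0, 0, 0, 0, 0, 0]],
], claw=38, newtons=45)

```text
t: 34.88
tcp_pos: [0.5638, 0.2169, 0.1154]
orientation: [0.112, 3.138, 0.001]
wrist_force: [-2.3, -1.5, 7.5]
gripper_width: 0.441
finger_force: 44.7
```

Call:
send_rows([
  [[0, 0, -3, 0, 0, 0], [0, 0, -8, 0, 0, 0], [0, 0, -16, 0, 0, 0], [0, 0, -30, 0, 0, 0], [0, 0, -50, 0, 0, 0], [4, 2, -70, 0, 0, 0], [16, 8, -82, 0, 0, 0], [38, 18, -85, 0, 0, -0.5], [68, 31, -85, 0, 0, -1], [100, 46, -85, 0, 0, -1.5], [131, 61, -85, 0, 0, -2], [152, 70, -80, 0, 0, -2], [162, 75, -68, 0, 0, -2], [164.7, 76, -52, 0, 0, -2], [164.7, 76, -35, 0, 0, -2], [164.7, 76, -20, 0, 0, -2], [164.7, 76, -8, 0, 0, -2], [164.7, 76, 0, 0, 0, -2], [164.7, 76, 4, 0, 0, -2], [164.7, 76, 5, 0, 0, -2]],
])

```text
t: 36.55
tcp_pos: [0.404, 0.3043, 0.1089]
orientation: [-0.057, -3.141, 0.0]
wrist_force: [-0.7, -0.5, -0.7]
gripper_width: 0.445
finger_force: 45.4
```

Call:
send_rows([
  [[0, 0, 0.5, 0, 0, 0], [0, 0, 1.5, 0, 0, 0], [0, 0, 1.5, 0, 0, 0], [0, 0, 1.5, 0, 0, 0]],
])

```text
t: 36.88
tcp_pos: [0.4047, 0.3046, 0.1085]
orientation: [0.058, 3.14, 0.001]
wrist_force: [-2.2, -0.2, 6.8]
gripper_width: 0.443
finger_force: 46.3
```

Contact. I'll release, rise, and check everything from above.

Call:
send_rows([
  [[0, 0, 0, 0, 0, 0], [0, 0, 0, 0, 0, 0], [0, 0, 0, 0, 0, 0], [0, 0, -2, 0, 0, 0], [0, 0, -8, 0, 0, 0], [0, 0, -20, 0, 0, 0], [0, 0, -40, 0, 0, 0], [0, 0, -70, 0, 0, 0], [0, 0, -105, 0, 0, 0], [0, 0, -145, 0, 0, 0], [0, 0, -180, 0, 0, 0], [0, 0, -200, 0, 0, 0], [-10, 0, -205, 0, 0, 0], [-20, 0, -205, 0, 0, 0], [-20, 0, -205, 0, 0, 0]],
], claw=75)

```text
t: 38.13
tcp_pos: [0.4258, 0.3035, 0.3123]
orientation: [0.058, 3.141, -0.0]
wrist_force: [0.1, 0.2, -1.0]
gripper_width: 0.751
finger_force: 0.0
```

```bash
python3 - <<'E'
from h import *
c=shot("wrist","w13"); print(np.round(c["extrinsics"][:3,3],3))
p=[proj(c,[.405,y,.1]) for y in (.205,.305,.397)]; print(p)
im=c["pixels"][:,:,::-1]; v=int(p[1][1]); cv2.imwrite("pics/w13c.png",cv2.resize(im[max(0,v-90):v+90,int(p[0][0])-60:int(p[2][0])+70],None,fx=2.2,fy=2.2,interpolation=cv2.INTER_CUBIC))
E
```

```text
[0.358 0.305 0.444]
[(np.float64(197.48594684463103), np.float64(172.14296625625116)), (np.float64(284.21590386146164), np.float64(168.9474037925854)), (np.float64(364.4684762443359), np.float64(165.99050035644547))]
```

View pics/w13c.png

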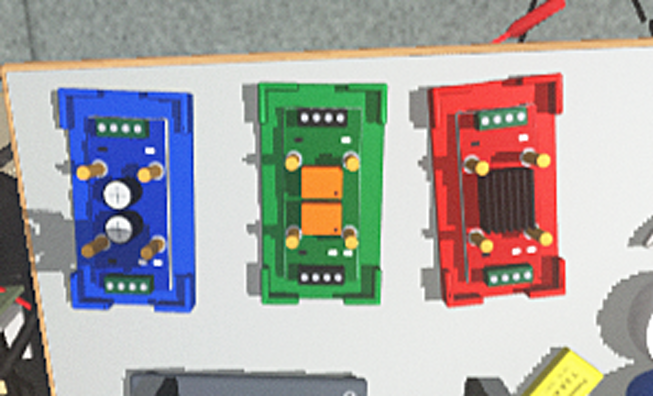

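All three cards lie flat and centred inside their corner angles: capacitor at (122,200), relay at (322,195), driver at (505,195). Both plates were confirmed in the rack earlier, so I'm handing in.

```bash
python3 -c "
from plant import manip
print(manip.job_done())"
```

```text
the job is handed in; nothing more can be done
None
```

The job is handed in: the driver, relay and capacitor cards lie flat in the red, green and blue cradles, and both spacer plates are piled flat in the rack, black on brown, about 5–7 mm off its centre; no judging result came back.

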